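# Start a spin on the blood-tube centrifuge

### The arm

A 7-joint arm with a two-finger parallel gripper is mounted at the origin on the work surface. World frame = base frame: x ahead of the robot, y to its left, z up, the work surface at z = 0. Lengths are in m, angles in rad, forces in N, time in s.
With the tool pointing down it reaches from about 0.425 to 0.875 m from the base axis. Payload 4.7 kg.
Tool frame: the origin (TCP) lies midway between the tips of the shut fingers; the grasp point (between the pads) lies pinch_z behind it (pinch_z is the distance from the TCP to the grasp point, in m); z points along the fingers, y is the line along which they close (so a half turn about z gives the same grasp; the last joint's range is limited). The gripper opens to 85 mm and grips with 20 to 120 N. Pads are 22 mm wide; open, the fingers measure 114 mm over their backs; the gripper's body (76 mm by 85 mm) begins 54 mm behind the grasp point. The pads swing forward as they close: fully open they stand 13 mm farther back than shut.
Start: joints at [1.219, 0.321, -0.07, 1.45, 0.023, 1.371, -0.057], TCP at [0.232, -0.607, 0.231] pointing down, gripper open.
Joint ranges: [-2.86, 2.86], [-0.3, 2.09], [-1.38, 1.24], [0.06, 2.45], [-1.56, 4.7], [0.09, 2.05], [-2.69, 2.69]. Speed limits (rad/s): [2.57, 2.57, 3.14, 3.14, 3.14, 3.14, 3.14].

### API

Orientations are given as a rotation vector (axis times angle).
In Python, from workcell import * gives the robot as it stands. Calls block until the motion is done:
- reach(position, orientation): joint-space move of the TCP to a pose.
- move_l(position, frame=None, vel=0.15): straight line of the TCP; frame=None keeps the orientation; vel is the mean speed in m/s.
- set_joints(angles): joint-space move.
- grip(opening): finger opening in m; the grip force is fixed at half the most; returns when the fingers have stopped.
- hold(seconds).
- ik(position, orientation): joint angles nearest the present ones, or None.
- get_state(): the state.
- snapshot(name): name is "side" or "top" or "wrist"; returns (picture, depth): 384x512x3 uint8, blue, green, red; 384x512 float32, m along the optical axis (not along the pixel's ray), 0 where there is no reading.
- camera_params(name): a dict with "vertical_fov" (degrees; the focal length in pixels is half the picture's height over the tangent of half this angle, whatever the lens; pixels are square), "cx", "cy" (the principal point, pixels), "xyz" and "orientation" of the camera in the world. Camera axes: x right, y up, looking along -z (the intrinsics and any distortion apply to the point x, -y, -z); pixel columns grow to the right and rows downward; lengths in m; the calibration is good to about 2 mm. A picture is of the moment at which its call begins: read the wrist's pose just before it. camera_params takes no time and is no camera call; for the wrist camera it gives the pose at the moment of the call.
A pose or a line that the arm cannot do raises Unreachable and nothing moves.
- job_done(): hands the job in; it is judged then, once.
The state is a dict: "t": time; "q": joint angles; "qvel": joint speeds; "joint_efforts": joint torques, N m; "tcp_pos": TCP position; "orientation": TCP orientation; "ft_force": force on the tool from outside, world axes, zero at the start; "wrist_torque": the same for the moment, N m; "finger_gap": finger opening in m; "finger_force": force on a finger pad.
Only numpy, scipy, OpenCV 4.12 (cv2) and the standard library are available. Lean on these libraries where they do the work, as an engineer would, in place of code of your own. Each camera call takes 0.05 s, during which the arm holds its last target. There are 200 camera calls.

### The job

The loaded bench centrifuge is switched off and its lid stands part open. Using only the fingertips, switch it on at the mains rocker by pushing in the half that stands out, then push the lid fully shut, then press the large round start key right down and let go. Press no other key, do not raise the lid, and leave everything lying about where it is.

Things in the scene. Friction and masses are not known exactly. Their poses are not given: they have to be found in the camera images.
- centrifuge: White bench centrifuge, fixed, 389 mm deep (x), 326 wide (y), 235 high with the lid shut. Origin: centre of its underside, on the bench; x from its front (robot side) to its back, y to the left seen from the robot, z up. Front face 125 mm high, then the sloping panel, then (87 mm behind the front) the deck, 205 mm high, under the lid; a fixed hinge cover 40 deep, 235 high at the back.
- panel_mid (a point): Middle of the grey control panel's surface at the front of the centrifuge, 146 mm above the bench. The panel, 96 mm up the slope by 326 wide, rises away from the robot at 25 degrees from level. Axes: x up the slope, y left, z outward normal. On it from left to right: three small square preset keys, the round start key, the square stop key, the mains rocker.
- rocker_on (a point): Mains rocker at the panel's right end: black, V-shaped, 30 mm up the slope, 22 wide. Off: far half stands out at 0.34 rad, far end 10 mm above the panel; near half level with the slope, 5 mm above it. Point: on the far half, 11.5 mm from the pivot line, moves with it; axes as panel_mid while off. Push along -z, 4 mm, until the far half is level with the slope. 3 N moves it; it stays as left.
- rocker (a joint): Rocker angle in rad: 0 off (near half in), 0.34 fully on (far half in).
- lid_push (a point): Point on the lid's flat top, on its centre line, 22 mm from its front edge; moves with the lid. Axes turn with the lid: x towards the hinge (back), y left along the hinge axis, z out of the lid's top. The hinge axis lies 228 mm along x and 7 mm below (-z) this point, always 228 mm above the bench.
- lid (a joint): Lid angle, rad: 0 fully shut (top level, 235 mm above the bench), growing as the front edge rises; starts 0.28 to 0.46. White lid 250 mm deep, 285 wide, 29 thick, dark round window, grey lip 100 mm wide standing 20 mm out at the front. A stiff hinge holds it at any angle; some 5 N down at lid_push moves it; stops hard at 0.
- start_top (a point): Centre of the top of the start key: white, round, 28 mm in diameter, a small black triangle on it, 8 mm out of the panel, lower than mid-slope. Axes as panel_mid (push along -z). It travels 4 mm; 4 N presses it fully down and it springs back.
- start (a joint): Start key travel in m: 0 released, 0.004 fully down.
- stop_top (a point): Centre of the top of the stop key: white, square, 26 mm, a small black square on it, 6 mm out of the panel, 55 mm to the right of the start key. Not to be pressed. Axes as for start_top.
- stop (a joint): Stop key travel in m: 0 released, 0.004 fully down. It gives way at 1 to 4 N.
- preset1 (a joint): Travel in m (0 released, 0.004 fully down) of the leftmost of the three preset keys: white, square, 16 mm, 6 mm out of the panel, centred at x -18, y 128 mm in the frame of panel_mid. Not to be pressed.
- preset2 (a joint): Travel in m (0 released, 0.004 fully down) of the middle of the three preset keys: white, square, 16 mm, 6 mm out of the panel, centred at x -18, y 82 mm in the frame of panel_mid. Not to be pressed.
- preset3 (a joint): Travel in m (0 released, 0.004 fully down) of the right-hand of the three preset keys: white, square, 16 mm, 6 mm out of the panel, centred at x -18, y 36 mm in the frame of panel_mid. Not to be pressed.
- tube1: Capped blood tube, 13 mm in diameter, 94 mm long, cap 17 mm, standing loose in a hole of the white rack (150 x 62 x 52 mm) left of the centrifuge, its top 106 mm above the bench. Origin: its bottom, z along it.
- tube2: Like tube1, in another hole of the rack.
- tube3: Like tube1, in another hole of the rack.
- cup: Clear specimen cup, 62 mm in diameter, 70 high, standing loose left of the centrifuge. Origin: centre of its underside.
- bottle: White bottle, 64 mm in diameter, 150 high, standing loose left of the centrifuge. Origin: centre of its underside.
- glove_box: Cardboard box of gloves, 235 (x) x 120 (y) x 75 mm high, loose right of the centrifuge. Origin: centre of its underside.
- marker: Marker pen, 130 mm long (x), 13 thick, lying loose on the centrifuge's deck (205 mm above the bench) in the strip right of the lid, 4 mm from the shut lid's side. Origin: under its middle.
- hex_key: L-shaped steel rotor key, 106 x 34 mm, 6 thick, lying loose on the bench right of the centrifuge. Origin: on the underside, near its middle.

How it is judged:
On the way, in this order (a step that is already met when the one before it is completed fails the run):
1. the mains rocker is on, the lid still open (value of joint rocker above 0.25 rad), for 0.1 s.
2. the lid is fully shut (value of joint lid below 0.025 rad and value of joint rocker above 0.25 rad), for 0.1 s.
3. the start key is pressed down with the lid shut (all of step 2 and value of joint start above 0.003 m), for 0.05 s.
At the end, for the whole second after the job is handed in: Rocker on (over 0.25 of its 0.34 rad), lid shut (within 0.025 rad, 6 mm at its front edge), all keys sprung back (within 1 mm), every loose thing within 30 mm of where it began and at rest (all of step 2 and value of joint each of start, stop, preset1, preset2, preset3 below 0.001 m and not (distance of tube1 from where it was at the start of the episode above 0.03 m) and not (distance of tube2 from where it was at the start of the episode above 0.03 m) and not (distance of tube3 from where it was at the start of the episode above 0.03 m) and not (distance of cup from where it was at the start of the episode above 0.03 m) and not (distance of bottle from where it was at the start of the episode above 0.03 m) and not (distance of glove_box from where it was at the start of the episode above 0.03 m) and not (distance of marker from where it was at the start of the episode above 0.03 m) and not (distance of hex_key from where it was at the start of the episode above 0.03 m) and linear speed of each of tube1, tube2, tube3, cup, bottle, glove_box, marker, hex_key below 0.02 m/s); the robot touches nothing.
It fails at once if the stop key or a preset key is pressed (2 mm or more) (value of joint any of stop, preset1, preset2, preset3 above 0.002 m).
It fails at once if the start key is pressed (2 mm or more) while the lid is open or the rocker off (value of joint start above 0.002 m and (value of joint lid above 0.035 rad or value of joint rocker below 0.22 rad)).
It fails at once if the arm or the gripper's body, not the fingers, presses on the centrifuge (over 5 N) (contact force between the arm and centrifuge above 5 N).
It fails at once if the lid is raised well above where it stood (over 0.55 rad) (value of joint lid above 0.55 rad).
It fails at once if a loose thing is lifted, knocked or pushed more than 30 mm (distance of any of tube1, tube2, tube3, cup, bottle, glove_box, marker, hex_key from where it was at the start of the episode above 0.03 m).
It also fails if it takes over 48 s, if anything falls off the work surface, if the arm or the gripper's body presses on something with over 40 N, if the wrist force passes 120 N, or if a joint passes its speed limit or range.

## Working session

There is one attempt and no reset: what is moved stays moved. The work goes in short steps, each a Python script; the robot and the scene stay as the last script left them, time stands still between calls to the robot, and variables do not carry over. Pictures are saved under pics/ and viewed, at most 10 in all, crops included, and the job is handed in when it is done.

```bash
ls; mkdir -p pics; python3 - <<'E'
from workcell import *
import cv2,numpy as np
for n in("side","top"):
    p,d=snapshot(n);cv2.imwrite(f"pics/{n}0.png",p);np.save(f"{n}0.npy",d);print(n,camera_params(n))
s=get_state();print(s)
print(camera_params("wrist"))
E
```

```text
pics
side {'vertical_fov': 44.269973420740634, 'cx': 261.65826970770104, 'cy': 184.99525688964047, 'xyz': array([0.26609185, 0.8091586 , 0.90837867]), 'orientation': array([ 0.2413743 , -1.10855465, -2.45043642])}
top {'vertical_fov': 43.445204155841765, 'cx': 254.04771538424524, 'cy': 191.54047245331748, 'xyz': array([0.41572413, 0.0595969 , 1.32645627]), 'orientation': array([ 0.13539026, -0.11866462, -1.55153374])}
{'t': 0.1, 'q': array([ 1.21909496,  0.32177411, -0.07004485,  1.45153502,  0.02259504,
        1.3708254 , -0.05687091]), 'qvel': array([-4.13419284e-04, -1.72259238e-03, -2.27355206e-03, -3.02924024e-03,
        4.80414342e-04, -1.86234874e-05, -2.37193861e-04]), 'joint_efforts': array([-6.21633603e-05, -4.94876826e+01, -3.83851239e-01, -3.15210629e+01,
        1.30963352e-02,  7.44415942e-03,  2.30710452e-05]), 'tcp_pos': array([ 0.23226467, -0.60656954,  0.23032521]), 'orientation': array([-3.08750965e+00, -5.71118320e-01,  6.56808920e-04]), 'ft_force': array([-0.34820796,  0.42380966,  0.59795497]), 'wrist_torque': array([-0.05614785, -0.02351784,  0.04819331]), 'finger_force': 0.0, 'finger_gap': 0.085405130580256}
{'vertical_fov': 63.28225420641292, 'cx': 258.9983386606066, 'cy': 187.72982880882685, 'xyz': array([ 0.30328678, -0.58090686,  0.3737941 ]), 'orientation': array([-0.25805485,  0.17997974, -1.19626962])}
```

View pics/top0.png

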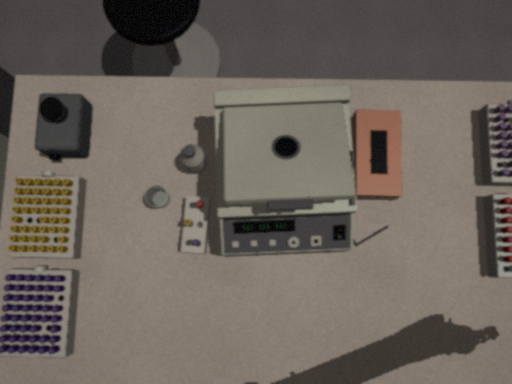

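View pics/side0.png

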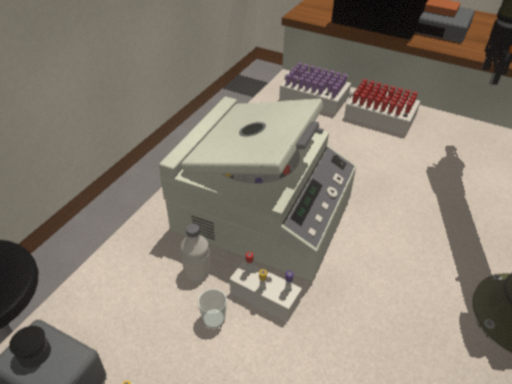

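The top view shows the centrifuge nearly aligned with the robot: presets at about (235,244), (254,243) and (272,242), start at (293,242), stop at (316,241), rocker at (340,233), and the lid lip at about (290,205). I'll turn these into world positions.

```bash
cat > h.py <<'E'
import numpy as np, cv2
from scipy.spatial.transform import Rotation as R
def cloud(d,c):
    """world xyz for each pixel"""
    h,w=d.shape; f=h/2/np.tan(np.radians(c["vertical_fov"])/2)
    v,u=np.mgrid[:h,:w]
    P=np.stack([(u-c["cx"])/f*d,-(v-c["cy"])/f*d,-d],-1)
    return P@R.from_rotvec(c["orientation"]).as_matrix().T+c["xyz"]
E
python3 - <<'E'
from workcell import *
from h import *
d=np.load("top0.npy");c=camera_params("top");W=cloud(d,c)
im=cv2.imread("pics/top0.png")
for n,(u,v) in dict(p1=(235,244),p2=(254,243),p3=(272,242),start=(293,242),stop=(316,241),rock=(340,233),bench=(300,320),hingeL=(225,99),hingeR=(345,94),deckR=(351,170),lidf=(290,194),lidb=(290,112),boxtop=(380,185)).items(): print(n,W[v,u].round(4))
# panel plane fit
m=np.zeros(d.shape,bool);m[222:250,226:348]=1
Q=W[m];Q=Q[(Q[:,2]>.125)&(Q[:,2]<.175)]
for _ in range(4):
    ce=Q.mean(0);n=np.linalg.svd(Q-ce)[2][2];n*=np.sign(n[2]);r=(Q-ce)@n;Q=Q[abs(r)<max(.002,1.5*r.std())]
print(ce,n,r.std(),np.degrees(np.arccos(n[2])),"yaw",np.degrees(np.arctan2(-n[1],-n[0])))
m=np.zeros(d.shape,bool);m[110:195,230:345]=1;Q=W[m]
for _ in range(4):
    ce=Q.mean(0);n=np.linalg.svd(Q-ce)[2][2];n*=np.sign(n[2]);r=(Q-ce)@n;Q=Q[abs(r)<max(.002,1.5*r.std())]
print("lid",ce,n,r.std(),np.arccos(n[2]))
cv2.imwrite("pics/c0.png",cv2.resize(im[195:260,210:365],None,fx=5,fy=5,interpolation=cv2.INTER_CUBIC))
E
```

```text
p1 [0.4786 0.1184 0.1416]
p2 [0.4816 0.0719 0.1439]
p3 [0.4847 0.0279 0.1447]
start [ 0.4856 -0.0235  0.1422]
stop [ 0.489  -0.0798  0.1413]
rock [ 0.5087 -0.137   0.1515]
bench [ 0.2869 -0.0527  0.0011]
hingeL [0.8173 0.1456 0.2299]
hingeR [ 0.8318 -0.1391  0.2341]
deckR [ 0.6353 -0.1388  0.294 ]
lidf [ 0.5773 -0.0048  0.3123]
lidb [ 0.783  -0.0085  0.2418]
boxtop [ 0.6419 -0.2554  0.0787]
[ 0.50188444 -0.00290048  0.14567179] [-0.43163793 -0.025562    0.90168469] 0.001177851156144382 25.619596176216078 yaw 3.38915063408131
lid [6.78432874e-01 6.29333280e-04 2.77974729e-01] [0.3194699  0.01773872 0.94743038] 0.0010580545923602803 0.3256893698630563
```

View pics/c0.png

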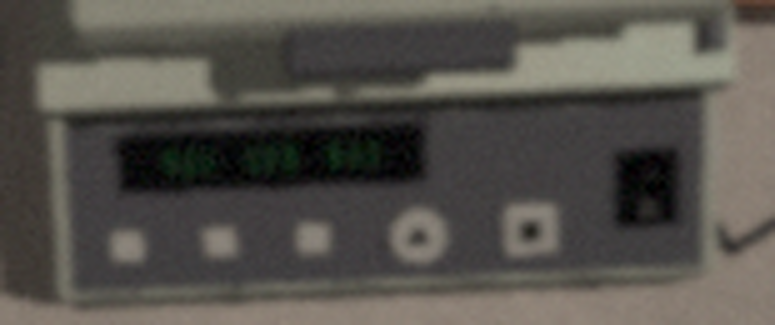

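Crop of the panel (offset 210,195, scale 5): presets at (127,246), (220,242) and (314,238), start at (418,236), stop at (530,231), rocker centred near (645,187). Plane fits give a yaw of about 3.3° and a lid angle of about 0.33 rad. Next I'll close the gripper, check reach and take a wrist close-up.

```bash
cat >> h.py <<'E'
psi=np.radians(3.3);a=np.radians(25)
ex=np.array([np.cos(a)*np.cos(psi),np.cos(a)*np.sin(psi),np.sin(a)]);ey=np.array([-np.sin(psi),np.cos(psi),0]);ez=np.cross(ex,ey)
def ray_panel(u,v,c,pm,h):
    """panel-frame xy of pixel at height h over the panel through pm"""
    f=192/np.tan(np.radians(c["vertical_fov"])/2)
    r=R.from_rotvec(c["orientation"]).as_matrix()@np.array([(u-c["cx"])/f,-(v-c["cy"])/f,-1])
    t=((pm+h*ez-c["xyz"])@ez)/(r@ez);P=c["xyz"]+t*r-pm
    return np.array([P@ex,P@ey])
def tool(tilt,s=1):
    """rotvec, tool z down tilted by tilt in the centrifuge's xz-plane, tool y = s*ey"""
    z=np.array([np.sin(tilt)*np.cos(psi),np.sin(tilt)*np.sin(psi),-np.cos(tilt)]);y=s*ey
    return R.from_matrix(np.stack([np.cross(y,z),y,z],1)).as_rotvec()
E
python3 - <<'E'
from workcell import *
from h import *
c=camera_params("top")
pm=np.array([.5018,0,.146])
px=dict(p1=(127,246,.006),p2=(220,242,.006),p3=(314,238,.006),start=(418,236,.008),stop=(530,231,.006),rock=(645,187,.006))
for k in range(3):
    q={n:ray_panel(210+(u-2)/5,195+(v-2)/5,c,pm,h) for n,(u,v,h) in px.items()}
    e=np.mean([q["p1"]-[-.018,.128],q["p2"]-[-.018,.082],q["p3"]-[-.018,.036]],0)
    pm=pm+e[0]/np.cos(a)*ex*[1,1,0]*1+e[1]*ey
print("pm",pm,{n:(v*1000).round(1) for n,v in q.items()})
s0=get_state();c=camera_params("wrist");T=R.from_rotvec(s0["orientation"]).as_matrix()
print("cam in tool",T.T@(c["xyz"]-s0["tcp_pos"]),"view",T.T@R.from_rotvec(c["orientation"]).as_matrix()[:,2]*-1)
for s in(1,-1):
  for t in(0,a/2,a):
    for n in("start","rock"):
      P=pm+q[n][0]*ex+q[n][1]*ey
      print(s,round(t,2),n,[ik(P+h*ez,tool(t,s)) is not None for h in(.005,.03,.08)])
  print("lid",[ik([.58,0,z],tool(0,s)) is not None for z in(.235,.3,.36)])
  print("look",[(x,z,ik([x,-.06,z],tool(t,s))) for x,z,t in((.45,.33,0),(.40,.33,a))])
E
```

```text
pm [ 0.50513978 -0.00808872  0.146     ] {'p1': array([-18. , 127.7]), 'p2': array([-18. ,  82.2]), 'p3': array([-17.9,  36.2]), 'start': array([-18.4, -14.5]), 'stop': array([-19. , -69.4]), 'rock': array([   1.4, -125.6])}
cam in tool [ 0.07548804  0.00118951 -0.14347884] view [-2.91613110e-01 -3.07000946e-04  9.56536303e-01]
1 0 start [True, True, True]
1 0 rock [True, True, True]
1 0.22 start [True, True, True]
1 0.22 rock [True, True, True]
1 0.44 start [True, False, False]
1 0.44 rock [True, True, True]
lid [True, True, True]
look [(0.45, 0.33, array([ 0.78773078, -0.1313727 , -0.63556942,  1.72398809, -0.07792865,
        1.52368219,  1.78836018])), (0.4, 0.33, None)]
-1 0 start [True, True, True]
-1 0 rock [True, True, True]
-1 0.22 start [True, True, True]
-1 0.22 rock [True, True, True]
-1 0.44 start [True, False, False]
-1 0.44 rock [True, True, True]
lid [True, True, True]
look [(0.45, 0.33, array([ 0.77540486, -0.13066813, -0.62488859,  1.72428235, -0.07638353,
        1.52363001, -1.35501926])), (0.4, 0.33, None)]
```

```bash
python3 - <<'E'
from workcell import *
from h import *
grip(0)
reach([.45,-.07,.34],tool(0)); hold(.2)
c=camera_params("wrist");p,d=snapshot("wrist");print(get_state()["t"],get_state()["tcp_pos"],get_state()["finger_gap"],c)
cv2.imwrite("pics/w1.png",p);np.save("w1.npy",d)
import pickle;pickle.dump(c,open("w1.pkl","wb"))
E
```

```text
3.2333 [ 0.44999704 -0.07047552  0.33987763] 0.00012278422800962731 {'vertical_fov': 63.28225420641292, 'cx': 258.9983386606066, 'cy': 187.72982880882685, 'xyz': array([ 0.37707444, -0.07559557,  0.48333863]), 'orientation': array([-0.22729891, -0.24122291,  1.61313226])}
```

View pics/w1.png

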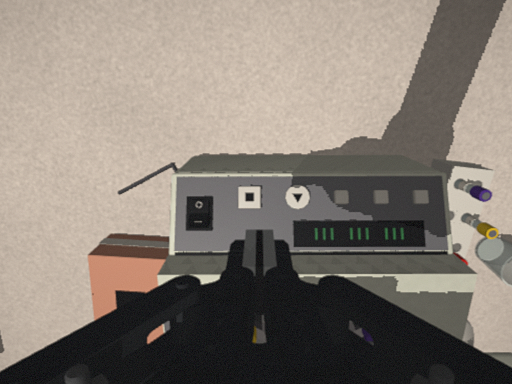

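The wrist view is upside-down, with the robot side at the top: start (297,197), stop (249,197), presets (342,197), (381,197) and (421,197). The rocker spans about (187–212, 197–230), with its far "–" half at the bottom. I'll cross-check against the top camera.

```bash
python3 - <<'E'
from h import *
import pickle
c=pickle.load(open("w1.pkl","rb"));p=cv2.imread("pics/w1.png");d=np.load("w1.npy");W=cloud(d,c)
pm=np.array([.50514,-.00809,.146])
for n,u,v,h in(("p1",421,197,.006),("p2",381,197,.006),("p3",342,197,.006),("start",297,197.5,.008),("stop",249.5,197,.006),("rock_mid",199.5,213.5,.005),("rnear",199.5,197,.005),("rfar",199.5,230,.010)):
    print(n,(ray_panel(u,v,c,pm,h)*1000).round(1))
# profile of rocker along slope, panel frame
L=(W-pm)@np.stack([ex,ey,ez],1)*1000
for v in range(190,240,3): print(v,np.median(L[v,192:207],0).round(1))
cv2.imwrite("pics/w1c.png",cv2.resize(p[180:245,170:320],None,fx=5,fy=5,interpolation=cv2.INTER_CUBIC))
E
```

```text
p1 [-15.8 125.7]
p2 [-15.9  79.9]
p3 [-16.   35.1]
start [-15.3 -16.7]
stop [-16.2 -71. ]
rock_mid [   2.5 -128. ]
rnear [ -16.4 -128.5]
rfar [  21.2 -126.6]
190 [ -25.1 -130.     0.9]
193 [ -21.6 -130.     0.5]
196 [ -18.  -128.5    1.5]
199 [ -14.4 -129.4    2.4]
202 [ -10.7 -128.6    5.3]
205 [  -7.2 -128.8    5.4]
208 [  -3.8 -128.9    4.5]
211 [  -0.4 -128.8    4.5]
214 [   3.1 -128.6    5.4]
217 [   6.6 -127.1    6.8]
220 [  10.  -127.8    7.9]
223 [  13.4 -127.8    8.5]
226 [  16.7 -128.2    6.5]
229 [  20.  -128.7    1.8]
232 [  23.4 -129.     0.5]
235 [  26.8 -128.8    0.8]
238 [  30.2 -128.6    1.2]
```

View pics/w1c.png

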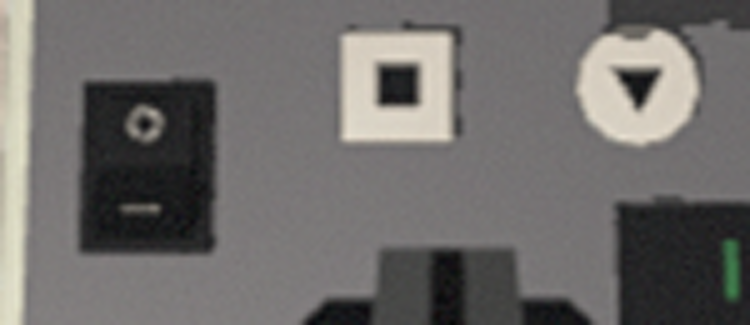

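Both cameras agree to about 2 mm. Rocker pivot is about x 1.5 and y −127.5 mm in my panel frame. I'll push the far half along the panel normal and watch the force.

```bash
cat >> h.py <<'E'
pm=np.array([.50514,-.00809,.146])
def P(x,y,z): return pm+(x*ex+y*ey+z*ez)/1000
E
python3 - <<'E'
from workcell import *
from h import *
T=tool(a)
reach(P(14.5,-127.5,60),T); move_l(P(14.5,-127.5,16),vel=.1); hold(.3)
f0=get_state()["ft_force"]
for h in(10,8,7,6,5,4.5,4):
    move_l(P(14.5,-127.5,h),vel=.03); hold(.1)
    s=get_state();f=(s["ft_force"]-f0)@ez;print(h,((s["tcp_pos"]-pm)@ez*1000).round(1),f.round(1))
    if f>14:break
move_l(P(14.5,-127.5,60),vel=.15)
reach([.45,-.07,.34],tool(0)); hold(.2)
c=camera_params("wrist");p,d=snapshot("wrist");L=(cloud(d,c)-pm)@np.stack([ex,ey,ez],1)*1000
for v in range(199,232,4): print(v,np.median(L[v,192:207],0).round(1))
print(get_state()["t"])
cv2.imwrite("pics/w2c.png",cv2.resize(p[180:245,170:320],None,fx=5,fy=5,interpolation=cv2.INTER_CUBIC))
E
```

```text
10 9.9 -0.8
8 8.1 1.3
7 7.2 2.1
6 6.2 3.2
5 4.9 2.5
4.5 4.4 2.8
4 4.2 5.3
199 [ -16.4 -129.1    2. ]
203 [ -11.1 -127.8    9.3]
207 [  -6.6 -127.9    8.2]
211 [  -2.2 -127.9    6.4]
215 [   2.2 -128.2    5.1]
219 [   6.7 -128.5    4.5]
223 [  11.3 -128.     4.6]
227 [  15.7 -127.7    4.1]
231 [  20.2 -128.5    1.6]
8.85
```

View pics/w2c.png

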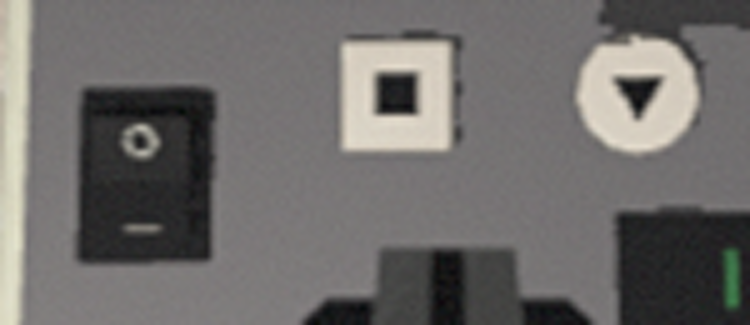

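The rocker now has its far half level and its near half raised by 0.34 rad, so it is on. Next, push the lid down along its arc.

```bash
python3 - <<'E'
from workcell import *
from h import *
X=np.array([np.cos(psi),np.sin(psi),0]);Z=np.array([0,0,1.])
H=pm+.001*X-.001*ey+.3055*X;H[2]=.228
def lp(th,g=0): return H+.228*(-np.cos(th)*X+np.sin(th)*Z)+(.007+g)*(np.sin(th)*X+np.cos(th)*Z)
s=get_state();move_l([.45,-.07,.39],vel=.2)
move_l(lp(.46,.04),vel=.2)
move_l(lp(.38,.01),vel=.15);hold(.2);f0=get_state()["ft_force"]
for th in list(np.arange(.34,0,-.04))+[.01,0,-.005,-.01,-.015,-.02]:
    move_l(lp(th),vel=.08);s=get_state();f=s["ft_force"]-f0
    print(round(th,3),s["tcp_pos"][2].round(4),f.round(1))
    if f[2]>30:break
hold(.3);print((get_state()["ft_force"]-f0).round(1),get_state()["tcp_pos"],get_state()["t"])
move_l(get_state()["tcp_pos"]+[0,0,.08],vel=.15)
p,d=snapshot("top");W=cloud(d,camera_params("top"))
cv2.imwrite("pics/top3.png",p)
p,d=snapshot("side");W=cloud(d,camera_params("side"));cv2.imwrite("pics/side3.png",p);np.save("side3.npy",d)
E
```

```text
0.34 0.3106 [-1.4  0.7  0.9]
0.3 0.3024 [-0.3  1.2  1.2]
0.26 0.2935 [-0.6 -0.1  0.3]
0.22 0.2844 [-0.2  0.2  0.7]
0.18 0.2754 [-0.5  1.1  0.3]
0.14 0.2664 [-0.3 -0.3 -0.1]
0.1 0.2574 [-1.2 -0.2 -0. ]
0.06 0.2484 [-1.5 -0.3  0.6]
0.02 0.2393 [-0.7  0.1 -0.1]
0.01 0.2374 [-1.3 -0.1  0.4]
0 0.2352 [-2.7 -0.4  4.7]
-0.005 0.2351 [-4.8 -0.4  9. ]
-0.01 0.2351 [-7.1 -0.3 13.4]
-0.015 0.235 [-9.1 -1.1 19.7]
-0.02 0.2349 [-11.4  -0.9  25. ]
[-10.6  -1.   23.5] [ 0.58355056 -0.00451558  0.23494698] 15.3583
```

View pics/side3.png

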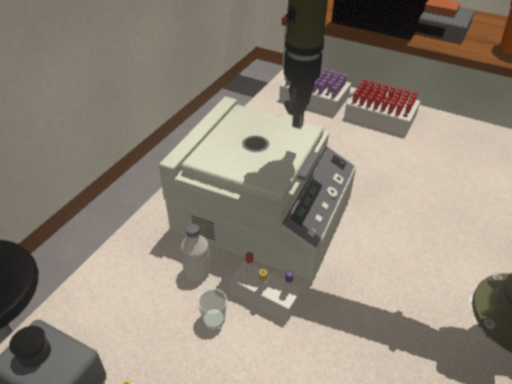

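The lid is flat: the TCP stopped at 0.235 m with force rising to 25 N, and the side view shows it shut. Now the start key.

```bash
python3 - <<'E'
from workcell import *
from h import *
t=.22;T=tool(t);x,y=-17.5,-15.5
move_l([.50,-.02,.33],vel=.2)
reach(P(x,y,70),T); move_l(P(x,y,18),vel=.1); hold(.3)
f0=get_state()["ft_force"]
for h in np.arange(11,3,-.5):
    move_l(P(x,y,h),vel=.03); hold(.05)
    s=get_state();f=(s["ft_force"]-f0)@ez;print(h,((s["tcp_pos"]-pm)@ez*1000).round(1),f.round(1))
    if f>14:break
hold(.2)
move_l(P(x,y,70),vel=.12); 
reach([.45,-.07,.34],tool(0)); hold(.3)
c=camera_params("wrist");p,d=snapshot("wrist");W=cloud(d,c);L=(W-pm)@np.stack([ex,ey,ez],1)*1000
for n,u,v in(("start",297,200),("stop",249,200),("rockfar",199,222),("rocknear",199,205)):print(n,np.median(L[v-3:v+4,u-4:u+5].reshape(-1,3),0).round(1))
q,_=snapshot("top")
cv2.imwrite("pics/end.png",np.hstack([q[60:280,140:420],p[100:320,100:500]]))
print(get_state()["t"])
E
```

```text
11.0 10.9 -0.8
10.5 10.5 -1.7
10.0 10.0 -1.1
9.5 9.5 -1.8
9.0 9.0 -0.3
8.5 8.5 0.3
8.0 8.0 1.3
7.5 7.5 1.3
7.0 7.0 2.0
6.5 6.5 2.6
6.0 6.0 1.8
5.5 5.5 2.3
5.0 5.1 4.3
4.5 4.9 8.8
4.0 4.7 14.1
start [-13.5 -15.7   8.1]
stop [-13.7 -70.4   6. ]
rockfar [  11.3 -127.2    4.4]
rocknear [  -7.8 -126.8    8.5]
24.8917
```

View pics/end.png

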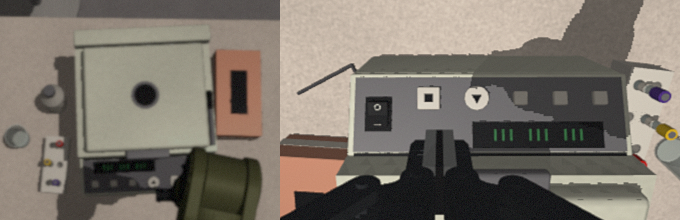

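The start key bottomed out (force rose sharply after about 4 mm) and sprang back to 8.1 mm. The lid is shut, the rocker is on, and the loose things look undisturbed.

```bash
python3 -c "
from workcell import *
print(job_done())"
```

```text
the job is handed in; nothing more can be done
None
```

The job is handed in at about 25 s of the 48 s limit: the mains rocker is on, the lid is shut, and the start key was pressed fully down and sprang back; the last pictures show the loose things where they were, but no verdict came back.

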